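# Index a lamp board to the test station and hold the twin-pin tester on its pads

## Task

Push the board carrier along the test jig's rail by its black knob until it clicks into the middle station, with the board under the feed contacts. Then take the twin-pin tester out of its stand and hold it upright on the framed pair of brass pads, one spring pin on each pad, pressing lightly so that both pins sink about half way into the tester; finish while still holding it there, with the carrier still clicked in. Keep off the glass bulb and leave the other things on the bench where they are.

Things in the scene. Friction and masses are not known exactly. Their poses are not given: they have to be found in the camera images.
- jig: Board test jig fixed to the bench: base plate 135 x 320 x 10 mm with a steel rail along its y. Origin: on the bench under the rail, at the middle (test) station. y: along the rail, the pushing direction; x: towards the feed contacts (away from the robot at yaw 0); z up. Stations at y = -90 (loading), 0 (test), +90 mm (unloading). End stops at y = +-154 mm, 28 mm high.
- carrier (a joint): Travel of the carrier along the jig's +y, m: 0 loading, 0.09 middle (test), 0.18 unloading station. It starts between 0 and 0.045. Drag about 1 N plus 3 N per m/s; a spring ball drops into a notch at each station, draws the carrier in from within about 4 mm either side and takes about 7 N to leave. The carrier is a plate 86 x 110 mm (x, y), its top 38 mm above the bench.
- knob (a point): Centre of the top of the carrier's black knob: upright cylinder, 16 mm diameter, 50 to 78 mm above the bench, on a 10 mm stem (38 to 50 mm). It stands on the rail's centre line near the carrier's trailing (-y) end, 45 mm behind the carrier's centre and 10 mm in from the plate's edge; nothing stands on the carrier behind it. Axes as the jig's.
- board: Green circuit board (76 x 84 x 3 mm) fixed on the carrier; origin at the centre of its underside, 41 mm above the bench, axes as the jig's. It bears the framed pads, the bulb in its black holder, a small slide switch (9 mm high) and two resistors. It carries the pads and the bulb.
- spot (a point): The marked spot: midway between the two framed pads, at the height of their tops (46 mm above the bench). Axes as the jig's: the pads lie 9.5 mm either side of it along y. A printed white frame of 25 x 42 mm surrounds it. At travel 0.09 it is 15 mm to -x and 10 mm to +y of the jig's origin.
- pad_a: Round brass pad, 12 mm diameter, 2 mm high, on the -y side of the spot; origin at the centre of its underside (the board's top).
- pad_b: The same pad on the +y side of the spot, 19 mm from the other centre to centre.
- bulb: Small glass bulb (12 mm diameter, 14 mm tall) in the holder on the board, 33 mm to +x and 10 mm to -y of the spot; origin at the centre of its underside, its top is 71 mm above the bench.
- tester: Loose twin-pin circuit tester, about 90 g: black bar 22 (x) by 36 mm (y), from 30 to 125 mm above its origin; grey nose 12 x 30 mm from 14 to 30 mm; two brass spring pins, 4 mm diameter, at y = +-9.5 mm. Origin midway between the free pin ends, z from the pins up along the bar. Each pin sinks up to 8 mm: 0.3 N to start, 0.3 N more per mm. Same turned half round about z.
- tester_grip (a point): Middle of the rubber grip sleeve on the tester, 85 mm above the pin ends, on the tester's axis; grip it here across the 22 mm thickness (the tester's x).
- stand: Fixed stand for the tester: steel base 80 x 90 x 8 mm, grey upright pocket 38 x 52 mm outside, walls up to 75 mm above the bench, 2 mm clear of the tester all round. The tester hangs in it by its shoulders, origin 12 mm and top 137 mm above the bench: lift it straight up by 70 mm to clear. Origin on the bench under the pocket, axes as the tester's when it stands there.
- cell_tray: Bystander: white tray with four green cells, 72 x 68 x 17 mm, loose; origin at the centre of its underside. Stand and tray stand on opposite sides of the robot's forward direction, either way round.
- screwdriver: Bystander: loose screwdriver 150 mm long with a black handle, lying on the bench between robot and jig; its x is its length.
- lamp_disc: Bystander: loose blue disc of 60 mm diameter with a small bulb on it, 34 mm high overall; origin at the centre of its underside.
- feed (a point): Middle of the top of the black feed head on the jig beside the middle station, 78 mm above the bench; two brass leaf contacts hang from it. Its post stands 62 to 80 mm to +x of the rail's centre line, its arm reaches in to 38 mm; it is 64 mm long in y. Axes as the jig's.

How it is judged:
By the outcome, as a careful person would: the job done as asked, in the order asked, and still so for the second after the job is handed in, while the arm keeps its last pose, push and grip.
It also fails if it takes over 54 s, if anything falls off the work surface, if the arm or the gripper's body presses on something with over 40 N, if the wrist force passes 120 N, or if a joint passes its speed limit or range.

## Robot

A 7-joint arm with a two-finger parallel gripper is mounted at the origin on the work surface. World frame = base frame: x ahead of the robot, y to its left, z up, the work surface at z = 0. Lengths are in m, angles in rad, forces in N, time in s.
With the tool pointing down it reaches from about 0.425 to 0.925 m from the base axis. Payload 6.8 kg.
Tool frame: the origin (TCP) lies on the centre line of the jaws, within the pads' length; the fingertips stand 22 mm ahead of it and the grasp point (between the pads) lies 3 mm ahead of it; z points along the fingers, y is the direction in which the jaws open and shut (so a half turn about z gives the same grasp; the last joint's range is limited). The gripper opens to 85 mm and grips with 20 to 120 N. Pads are 22 mm wide; open, the fingers measure 114 mm over their backs; the gripper's body (76 mm by 85 mm) begins 54 mm behind the grasp point. The pads swing forward as they close: fully open they stand 13 mm farther back than shut.
Start: joints at [-1.418, 0.477, 0.022, 1.555, -0.011, 1.109, -0.083], TCP at [0.174, 0.652, 0.253] pointing down, gripper open.
Joint ranges: [-2.96, 2.96], [-0.34, 2.1], [-1.41, 1.46], [0.24, 2.44], [-1.37, 4.51], [0.17, 1.92], [-2.96, 2.96]. Speed limits (rad/s): [2.39, 2.39, 3.14, 3.14, 3.14, 3.14, 3.14].

## Interface

Orientations are given as a unit quaternion [w, x, y, z].
In Python, from station import * gives the robot as it stands.
- The arm moves only by the tool apply_moves, never from a script. Its argument "motion" is a list of rows, each an object of numbers: "dx", "dy", "dz": the shift along the world's x, y, z in units of 1 m (1.0 is 1 m); "turn": the turn about the world's z in units of 45 degrees (1.0 is 45 degrees). In form: [{"dx": .., "dy": .., "dz": .., "turn": ..}, ...]. A call has 1 to 10 rows; each row shifts and turns the commanded pose from where the row before left it; what a row does not reach is not made up. A row lasts 1/8 s, in which the tool goes at most 62.5 mm and 10.7 degrees, less where a joint would pass 70% of its speed; a pose out of reach is approached as far as the arm can. A call with a number of a shift or a turn outside -1 to 1 is refused whole. A call with a gripper value outside its range is refused whole. "gripper" is the gripper's target within -1 to 1 (shut at 1, half-way at 0, fully open at -1), set as the call begins (left out, the last holds). The fingers move at their own pace and stop on an object; "grip_force" is the grip in N (left out, the last holds). Time passes only in rows, so rows that do not move let the fingers close. It gives the time, the measured TCP pose, the force and the opening at its end, in the units of the state.
- get_state(): the state, without advancing time (a new reading comes with each control period).
- camera(name): name is "scene" or "top"; returns (picture, depth): 480x640x3 uint8, red, green, blue; 480x640 float32, m along the optical axis (not along the pixel's ray), 0 where there is no reading.
- camera_model(name): a dict with "vfov" (degrees; the focal length in pixels is half the picture's height over the tangent of half this angle, whatever the lens; pixels are square), "cx", "cy" (the principal point, pixels), "eye" and "attitude" of the camera in the world. Camera axes: x right, y down, z forward; pixel columns grow to the right and rows downward; lengths in m; the calibration is good to about 2 mm. A picture is of the moment at which its call begins. camera_model takes no time and is no camera call.
- finish_job(): hands the job in, once; it reports no verdict.
The state is a dict: "clock": time; "qpos": joint angles; "dq": joint speeds; "joint_efforts": joint torques, N m; "tool_pos": TCP position; "tcp_rot": TCP orientation; "force": force on the tool from outside, world axes, zero at the start; "moment": the same for the moment, N m; "width": finger opening in m.
Only numpy, scipy, OpenCV 4.12 (cv2) and the standard library are available. Lean on these libraries where they do the work, as an engineer would, in place of code of your own. Each camera call takes 0.05 s, during which the arm holds its last target. There are 200 camera calls.

## Working session

There is one attempt and no reset: what is moved stays moved. The work goes in short steps, Python scripts to look and compute and a tool call to move; the robot and the scene stay as the last step left them, time stands still between calls to the robot, and variables do not carry over. Pictures are saved under pics/ and viewed, about 8 in all and at most 12, crops included, and the job is handed in when it is done.

Besides the shell and the picture viewer there is one more tool, called after "Request:" as name(argument=value, ...), one argument or row to a line, values as JSON. apply_moves: Moves the arm, as the interface text tells. Its arguments: {"type":"object","properties":{"motion":{"type":"array"},"gripper":{"type":"number"},"grip_force":{"type":"number"}},"required":["motion"]}

```bash
mkdir -p pics
cat > h.py <<'E'
from station import *
import numpy as np, cv2
from scipy.spatial.transform import Rotation as R
def cam(n):
    m=camera_model(n); f=240/np.tan(np.radians(m["vfov"])/2)
    a=np.array(m["attitude"],float)
    Rm=a if a.shape==(3,3) else R.from_quat(a[[1,2,3,0]]).as_matrix()
    return m,f,Rm,np.array(m["eye"])
def plane(n,u,v,z):
    m,f,Rm,e=cam(n); d=Rm@np.array([(u-m["cx"])/f,(v-m["cy"])/f,1]); return e+d*(z-e[2])/d[2]
def cloud(n,dep):
    m,f,Rm,e=cam(n); v,u=np.mgrid[:480,:640]
    p=np.stack([(u-m["cx"])/f*dep,(v-m["cy"])/f*dep,dep],-1); return p@Rm.T+e
def proj(n,p):
    m,f,Rm,e=cam(n); q=Rm.T@(np.array(p)-e); return q[:2]/q[2]*f+[m["cx"],m["cy"]]
E
python3 - <<'E'
from h import *
for n in("scene","top"):
    print(camera_model(n)); p,d=camera(n); np.savez(f"{n}.npz",p=p,d=d); cv2.imwrite(f"pics/{n}0.png",p[...,::-1])
print(get_state())
E
```

```text
{'vfov': 52.47088162747334, 'cx': 320.5141933672735, 'cy': 229.4791722293238, 'eye': array([1.21399478, 0.00395136, 0.74414496]), 'attitude': array([-0.27482175,  0.65604289,  0.65383377, -0.25803514])}
{'vfov': 53.09329700137916, 'cx': 324.4335051241061, 'cy': 241.41431418656433, 'eye': array([ 0.53278367, -0.00469142,  0.98131377]), 'attitude': array([ 0.01099033, -0.69857633,  0.71544301, -0.00340966])}
{'clock': 0.1, 'qpos': array([-1.41808373,  0.47772022,  0.02234399,  1.5563303 , -0.01150554,
        1.10925749, -0.08315082]), 'dq': array([ 0.00018951, -0.00203951,  0.00037286, -0.00269624,  0.0015804 ,
       -0.00074301,  0.00194977]), 'joint_efforts': array([ 4.89860075e-03, -5.97756743e+01,  1.61379453e+00, -2.81955528e+01,
        1.28171218e-02,  5.04479904e-03,  4.53542356e-06]), 'tool_pos': array([0.17394244, 0.65171174, 0.25243046]), 'tcp_rot': array([-4.81880364e-05,  1.30053927e-01,  9.91506604e-01, -7.92147538e-04]), 'force': array([-0.26905125,  1.47554981, -0.50234703]), 'moment': array([0.02882786, 0.0190303 , 0.00040825]), 'width': 0.08527107262347304}
```

View pics/top0.png

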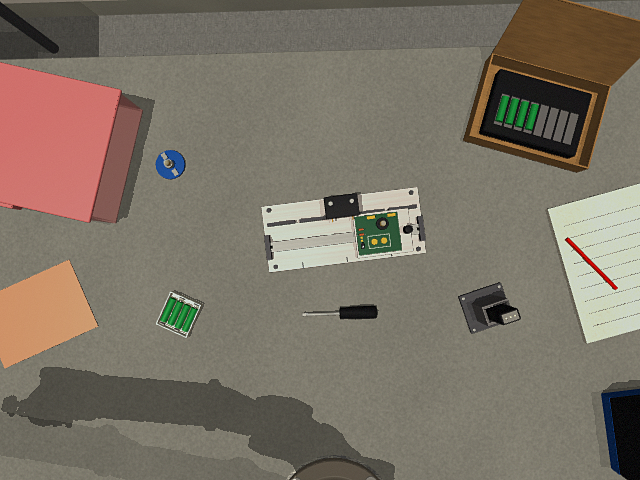

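View pics/scene0.png

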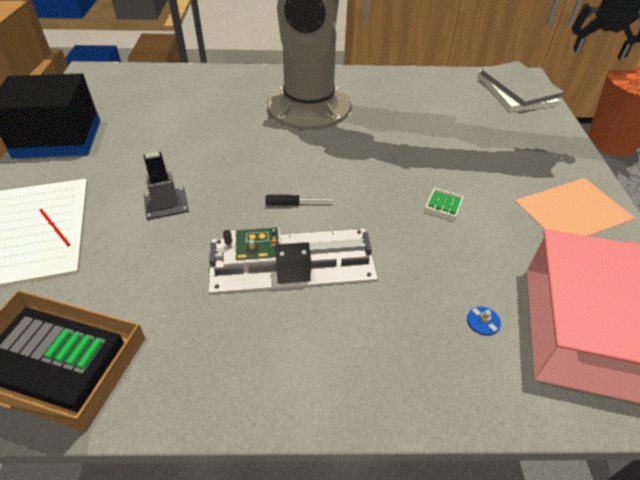

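Top view (+x up, +y left): jig at about (343,229) with knob (408,229), board (378,235), feed (341,205). Stand is at (490,308) with the tester top near (510,313), tray at (180,313), screwdriver (340,312), disc (170,164).

Run:
```python
from h import *
z=np.load("top.npz"); p,d=z["p"],z["d"]; P=cloud("top",d)
zz=P[...,2]
print("bench z",np.median(zz[270:290,200:500]))
hsv=cv2.cvtColor(p,cv2.COLOR_RGB2HSV)
def pts(m,lo,hi,box):
    k=np.zeros(m.shape,bool); u0,v0,u1,v1=box;k[v0:v1,u0:u1]=1
    return k&m&(zz>lo)&(zz<hi)
jb=(250,175,440,285)
# jig base plate
m=pts(np.ones(zz.shape,bool),.005,.2,jb)
c=max(cv2.findContours(m.astype(np.uint8),0,2)[0],key=cv2.contourArea)
m10=pts((hsv[...,1]<40)&(hsv[...,2]>150),.005,.016,jb); 
r=cv2.minAreaRect(P[m10][:,:2].astype(np.float32)); print("plate",r); b=cv2.boxPoints(r); print(b)
k=pts(hsv[...,2]<80,.07,.085,(395,215,425,240)); print("knob",k.sum(),P[k].mean(0),np.argwhere(k).mean(0))
f=pts(np.ones(zz.shape,bool),.072,.085,(315,185,365,225)); print("feed",cv2.minAreaRect(P[f][:,:2].astype(np.float32)))
g=(hsv[...,0]>12)&(hsv[...,0]<35)&(hsv[...,1]>110)&(hsv[...,2]>130)
k=pts(g,.03,.06,(350,210,405,260)); n,l,s,ce=cv2.connectedComponentsWithStats(k.astype(np.uint8))
for i in range(1,n): print("gold",s[i],ce[i],plane("top",*ce[i],.046))
t=pts(np.ones(zz.shape,bool),.125,.15,(470,280,540,340)); print("tester top",t.sum(),P[t].mean(0),cv2.minAreaRect(P[t][:,:2].astype(np.float32)))
s=pts(np.ones(zz.shape,bool),.004,.014,(445,270,540,345)); print("standbase",cv2.minAreaRect(P[s][:,:2].astype(np.float32)))
s=pts(np.ones(zz.shape,bool),.068,.08,(445,270,540,345)); print("pocket",s.sum(),P[s].mean(0),cv2.minAreaRect(P[s][:,:2].astype(np.float32)))
a=cv2.resize(p[180:280,255:435],None,fx=4.4,fy=4.4,interpolation=2); cv2.imwrite("pics/c1.png",a[...,::-1])
a=cv2.resize(p[270:345,445:535],None,fx=6,fy=6,interpolation=2); cv2.imwrite("pics/c2.png",a[...,::-1])
```

```text
bench z 0.0001828545741958676
plate ((0.5764917135238647, -0.032739803194999695), (0.13408474624156952, 0.3196147680282593), 5.771533489227295)
[[ 0.49371865  0.11951557]
 [ 0.5258597  -0.198479  ]
 [ 0.6592648  -0.18499517]
 [ 0.6271237   0.13299939]]
knob 58 [ 0.57146303 -0.15289358  0.0773316 ] [228.68965517 408.03448276]
feed ((0.6175859570503235, -0.02824021875858307), (0.0421777069568634, 0.06369157880544662), 5.986569881439209)
gold [387 213   8   4  22] [390.5 214.5] [ 0.60126328 -0.12472303  0.046     ]
gold [367 215   8   4  25] [370.6 216.8] [ 0.5977308  -0.08591682  0.046     ]
gold [352 217   2   3   5] [352.6 217.8] [ 0.59664003 -0.05084436  0.046     ]
gold [362 235   1   1   1] [362. 235.] [ 0.56268449 -0.06828865  0.046     ]
gold [360 237   3   2   5] [361.2 237.4] [ 0.55805035 -0.06661504  0.046     ]
gold [381 237   6   7  30] [383.56666667 240.13333333] [ 0.55168804 -0.10993729  0.046     ]
gold [371 239   7   6  28] [373.89285714 241.25      ] [ 0.54996687 -0.09109111  0.046     ]
gold [361 240   2   2   4] [361.5 240.5] [ 0.55200354 -0.06704559  0.046     ]
tester top 289 [ 0.41232564 -0.31365744  0.13637073] ((0.4116302728652954, -0.31529325246810913), (0.02209135890007019, 0.036058731377124786), 18.34486961364746)
standbase ((0.41234245896339417, -0.3307431936264038), (0.18673135340213776, 0.14902342855930328), 88.67762756347656)
pocket 252 [ 0.41538205 -0.3060858   0.0744417 ] ((0.4112696349620819, -0.3151956796646118), (0.03917353227734566, 0.051052551716566086), 16.961532592773438)
```

View pics/c1.png

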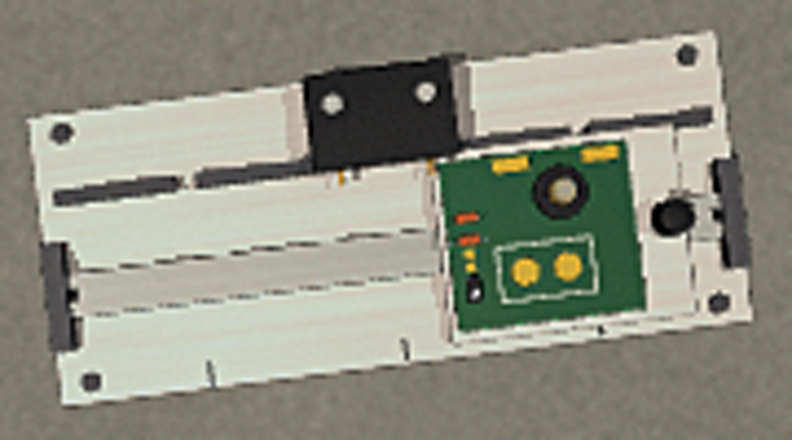

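View pics/c2.png

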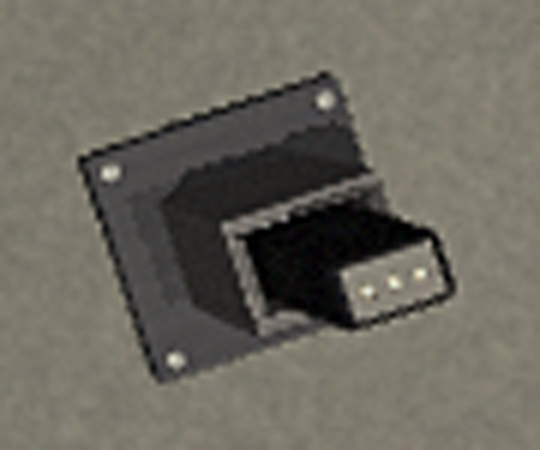

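Checks: pads are 19 mm apart, spot–knob is (−15,+54) mm in the jig frame, tester top 22×36 mm, plate 134×320 mm, all as given. Jig yaw is 5.8° and travel about 16 mm, so about 74 mm to push. I'll push with the closed gripper (jaw axis along the jig's x) from behind the knob.

Request:
apply_moves(
  motion=[
    {"dx": 0.035, "dy": -0.025, "dz": 0, "turn": -0.19},
    {"dx": 0.035, "dy": -0.025, "dz": 0, "turn": -0.19},
    {"dx": 0.035, "dy": -0.025, "dz": 0, "turn": -0.19},
    {"dx": 0.035, "dy": -0.025, "dz": 0, "turn": -0.19},
    {"dx": 0.035, "dy": -0.025, "dz": 0, "turn": -0.19},
    {"dx": 0.035, "dy": -0.025, "dz": 0, "turn": -0.19},
    {"dx": 0.035, "dy": -0.025, "dz": 0, "turn": -0.19},
    {"dx": 0.035, "dy": -0.025, "dz": 0, "turn": -0.19},
  ],
  gripper=1,
  grip_force=40,
)

```text
clock: 1.1
tool_pos: [0.4549, 0.4511, 0.2529]
tcp_rot: [-0.0, 0.667, 0.745, -0.0]
force: [-0.3, 0.0, -0.5]
width: 0.0001
```

Request:
apply_moves(
  motion=[
    {"dx": 0.012, "dy": -0.05},
    {"dx": 0.012, "dy": -0.05},
    {"dx": 0.012, "dy": -0.05},
    {"dx": 0.012, "dy": -0.05},
    {"dx": 0.012, "dy": -0.05},
    {"dx": 0.012, "dy": -0.05},
    {"dx": 0.012, "dy": -0.05},
    {"dx": 0.012, "dy": -0.05},
    {"dx": 0.012, "dy": -0.05},
    {"dx": 0.011, "dy": -0.05},
  ],
)

```text
invalid input
```

Request:
apply_moves(
  motion=[
    {"dy": -0.045},
    {"dy": -0.045},
    {"dy": -0.041},
    {"dz": 0},
    {"dz": 0},
  ],
)

```text
invalid input
```

Request:
apply_moves(
  motion=[
    {"dx": 0.012, "dy": -0.05, "dz": 0, "turn": 0},
    {"dx": 0.012, "dy": -0.05, "dz": 0, "turn": 0},
    {"dx": 0.012, "dy": -0.05, "dz": 0, "turn": 0},
    {"dx": 0.012, "dy": -0.05, "dz": 0, "turn": 0},
    {"dx": 0.012, "dy": -0.05, "dz": 0, "turn": 0},
    {"dx": 0.012, "dy": -0.05, "dz": 0, "turn": 0},
    {"dx": 0.012, "dy": -0.05, "dz": 0, "turn": 0},
    {"dx": 0.012, "dy": -0.05, "dz": 0, "turn": 0},
    {"dx": 0.012, "dy": -0.05, "dz": 0, "turn": 0},
    {"dx": 0.011, "dy": -0.05, "dz": 0, "turn": 0},
  ],
)

```text
clock: 2.35
tool_pos: [0.573, -0.0492, 0.253]
tcp_rot: [-0.0, 0.665, 0.747, -0.0]
force: [0.7, 1.3, 0.5]
width: -0.0001
```

Request:
apply_moves(
  motion=[
    {"dx": 0, "dy": -0.045, "dz": 0, "turn": 0},
    {"dx": 0, "dy": -0.045, "dz": 0, "turn": 0},
    {"dx": 0, "dy": -0.041, "dz": 0, "turn": 0},
    {"dx": 0, "dy": 0, "dz": -0.05, "turn": 0},
    {"dx": 0, "dy": 0, "dz": -0.05, "turn": 0},
    {"dx": 0, "dy": 0, "dz": 0, "turn": 0},
  ],
)

```text
clock: 3.1
tool_pos: [0.5702, -0.1778, 0.1498]
tcp_rot: [-0.004, 0.665, 0.747, -0.002]
force: [-0.1, 1.1, 0.9]
width: 0.0
```

Request:
apply_moves(
  motion=[
    {"dx": 0.003, "dy": -0.003, "dz": -0.03, "turn": 0},
    {"dx": 0, "dy": 0, "dz": -0.03, "turn": 0},
    {"dx": 0, "dy": 0, "dz": -0.012, "turn": 0},
    {"dx": 0, "dy": 0, "dz": 0, "turn": 0},
    {"dx": 0, "dy": 0, "dz": 0, "turn": 0},
  ],
)

```text
clock: 3.72
tool_pos: [0.5771, -0.1821, 0.0829]
tcp_rot: [0.001, 0.665, 0.747, 0.001]
force: [-0.5, -1.0, 0.0]
width: -0.0002
```

Run:
```python
from h import *
s=get_state();print(s["tool_pos"],s["force"],s["qpos"])
p,d=camera("scene");q,_=camera("top")
a=cv2.resize(p[160:310,180:400],None,fx=2.5,fy=2.5,interpolation=2); b=cv2.resize(q[180:290,250:440],None,fx=2.5,fy=2.5,interpolation=2)
w=np.zeros((a.shape[0]+0,800,3),np.uint8)
im=np.zeros((600,550,3),np.uint8)
a=cv2.resize(a,(480,328)); im[:328,:480]=a; im[328:328+272,:470]=cv2.resize(b,(470,272))
cv2.imwrite("pics/p1.png",im[...,::-1])
```

```text
[ 0.57708183 -0.18213724  0.08291884] [-0.47551337 -0.98077199  0.00733775] [-0.13516516  0.61256422  0.45851733  1.88241281 -0.39034264  0.73311701
  0.66094784]
```

View pics/p1.png

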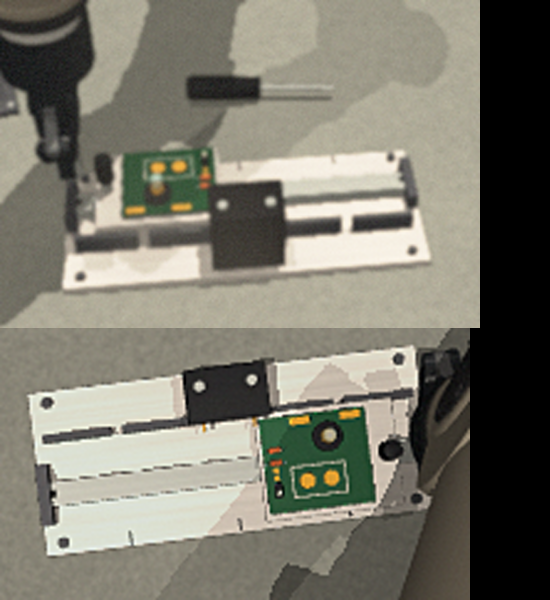

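Gripper is just behind the knob (top crop: knob at (390,450), finger to its right). Lowering slightly, then pushing.

Request:
apply_moves(
  motion=[
    {"dx": -0.002, "dy": 0, "dz": -0.006, "turn": 0},
    {"dx": -0.001, "dy": 0.009, "dz": 0, "turn": 0},
    {"dx": -0.001, "dy": 0.009, "dz": 0, "turn": 0},
    {"dx": -0.001, "dy": 0.009, "dz": 0, "turn": 0},
    {"dx": -0.001, "dy": 0.009, "dz": 0, "turn": 0},
    {"dx": -0.001, "dy": 0.009, "dz": 0, "turn": 0},
    {"dx": -0.001, "dy": 0.009, "dz": 0, "turn": 0},
    {"dx": -0.001, "dy": 0.009, "dz": 0, "turn": 0},
    {"dx": -0.001, "dy": 0.007, "dz": 0, "turn": 0},
    {"dx": 0, "dy": 0, "dz": 0, "turn": 0},
  ],
)

```text
clock: 5.08
tool_pos: [0.5664, -0.1102, 0.0754]
tcp_rot: [-0.0, 0.664, 0.747, 0.001]
force: [0.2, 0.5, 1.1]
width: 0.0
```

```bash
cat >> h.py <<'E'
J0=np.array([0.5769,-0.0330]); 
c,s=np.cos(np.radians(5.8)),np.sin(np.radians(5.8)); JR=np.array([[c,-s],[s,c]])
def jig(p): # relative to plate centre, jig axes
    return JR.T@(np.array(p)[:2]-[0.5765,-0.0327])
def pads():
    p,d=camera("top"); hsv=cv2.cvtColor(p,cv2.COLOR_RGB2HSV)
    g=((hsv[...,0]>12)&(hsv[...,0]<35)&(hsv[...,1]>110)&(hsv[...,2]>100)).astype(np.uint8)
    g[:,:250]=0;g[:,440:]=0;g[:175]=0;g[290:]=0
    n,l,st,ce=cv2.connectedComponentsWithStats(g)
    for i in range(1,n):
        if st[i][4]>=14: w=plane("top",*ce[i],.046); print(st[i],ce[i].round(1),w[:2].round(4),jig(w).round(4))
    return p,d
E
python3 - <<'E'
from h import *
s=get_state();print(s["tool_pos"],jig(s["tool_pos"]),s["force"])
p,d=pads(); cv2.imwrite("pics/p2.png",p[...,::-1])
E
```

```text
[ 0.56640799 -0.11023397  0.07543705] [-0.01787564 -0.07611719] [0.19550015 0.51563816 1.07052168]
[355 217   8   4  28] [358.5 218.5] [ 0.595  -0.0623] [ 0.0154 -0.0313]
[334 219   9   5  29] [338.1 221.1] [ 0.5909 -0.0224] [0.0154 0.0088]
[348 241   7   7  36] [351.  244.1] [ 0.5455 -0.0465] [-0.0322 -0.0106]
[339 243   6   6  32] [341.5 245.5] [ 0.5432 -0.0279] [-0.0326  0.0081]
```

Request:
apply_moves(
  motion=[
    {"dx": 0, "dy": 0.004, "dz": 0, "turn": 0},
    {"dx": -0.001, "dy": 0.004, "dz": 0, "turn": 0},
    {"dx": 0, "dy": 0.003, "dz": 0, "turn": 0},
    {"dx": 0, "dy": 0, "dz": 0, "turn": 0},
    {"dx": 0, "dy": 0, "dz": 0, "turn": 0},
  ],
)

```text
clock: 5.75
tool_pos: [0.5649, -0.1007, 0.0753]
tcp_rot: [-0.0, 0.665, 0.747, -0.0]
force: [0.0, 0.1, -0.5]
width: -0.0
```

Run:
```python
from h import *
s=get_state();print(s["tool_pos"],jig(s["tool_pos"]),s["force"])
p,d=pads(); cv2.imwrite("pics/p2.png",p[...,::-1])
```

```text
[ 0.56491716 -0.10072198  0.0752532 ] [-0.01839759 -0.06650323] [ 0.0477703   0.10115529 -0.45901647]
[349 217   8   5  29] [352.2 219.2] [ 0.5939 -0.05  ] [ 0.0156 -0.019 ]
[329 219   8   5  29] [332.7 221.6] [ 0.5901 -0.012 ] [0.0157 0.0193]
[322 240   3   7  15] [322.9 243.3] [0.5484 0.0081] [-0.0238  0.0434]
[333 243   6   7  34] [335.5 246.2] [ 0.5422 -0.0163] [-0.0325  0.0198]
[342 242   7   7  36] [345.2 244.8] [ 0.5444 -0.0351] [-0.0322  0.0009]
```

The carrier was drawn in the last couple of mm ahead of the finger: spot at y = +10.3 mm in the jig frame (target 10), finger 2.5 mm clear. Backing off and going to the tester.

Request:
apply_moves(
  motion=[
    {"dx": 0.002, "dy": -0.02, "dz": 0, "turn": 0},
    {"dx": 0, "dy": 0, "dz": 0.045, "turn": 0},
    {"dx": 0, "dy": 0, "dz": 0.045, "turn": 0},
    {"dx": 0, "dy": 0, "dz": 0.035, "turn": 0},
    {"dx": -0.031, "dy": -0.039, "dz": 0, "turn": 0.05},
    {"dx": -0.031, "dy": -0.039, "dz": 0, "turn": 0.05},
    {"dx": -0.031, "dy": -0.039, "dz": 0, "turn": 0.05},
    {"dx": -0.031, "dy": -0.039, "dz": 0, "turn": 0.05},
    {"dx": -0.031, "dy": -0.039, "dz": 0, "turn": 0.05},
    {"dx": 0, "dy": 0, "dz": 0, "turn": 0},
  ],
)

```text
clock: 7.05
tool_pos: [0.408, -0.3208, 0.2009]
tcp_rot: [0.0, 0.592, 0.806, -0.001]
force: [0.5, -0.4, -1.4]
width: 0.0002
```

Request:
apply_moves(
  motion=[
    {"dx": 0, "dy": 0, "dz": 0, "turn": 0},
    {"dx": 0, "dy": 0, "dz": 0, "turn": 0},
    {"dx": 0, "dy": 0, "dz": 0, "turn": 0},
  ],
  gripper=-1,
)

```text
clock: 7.42
tool_pos: [0.4128, -0.315, 0.2002]
tcp_rot: [-0.0, 0.588, 0.809, 0.0]
force: [-0.6, -0.0, 0.3]
width: 0.0537
```

Run:
```python
from h import *
s=get_state();print(s["tool_pos"],s["tcp_rot"],s["width"],s["qpos"])
p,d=pads()
# stand base edges from the first picture
z=np.load("top.npz"); p0,d0=z["p"],z["d"]; P=cloud("top",d0)
m=((P[...,2]>.005)&(P[...,2]<.2)).astype(np.uint8); m[:270]=0;m[345:]=0;m[:,:445]=0;m[:,535:]=0
# base outline: left edge and top edge visible; fit lines through boundary points at z=.008
m8=((P[...,2]>.0045)&(P[...,2]<.012)).astype(np.uint8)*m
n,l,st,ce=cv2.connectedComponentsWithStats(m8); i=1+st[1:,4].argmax(); q=P[l==i][:,:2].astype(np.float32)
print("base",st[i],cv2.minAreaRect(q))
t=(P[...,2]>.130)&(P[...,2]<.142)&(m>0); n,l,st,ce=cv2.connectedComponentsWithStats(t.astype(np.uint8)); i=1+st[1:,4].argmax()
print("top",st[i],plane("top",*ce[i],.137),cv2.minAreaRect(P[l==i][:,:2].astype(np.float32)))
```

```text
[ 0.41276717 -0.31502525  0.20019405] [-9.57856831e-05  5.87682051e-01  8.09091957e-01  4.43440725e-05] 0.053718880937035904 [ 0.04593616  0.31875461  0.59284351  2.00974154 -0.2296845   0.87800251
  1.07775432]
[349 217   8   5  29] [352.2 219.2] [ 0.5939 -0.05  ] [ 0.0156 -0.019 ]
[328 219   9   5  30] [332.6 221.6] [ 0.5901 -0.0117] [0.0157 0.0196]
[333 243   6   7  33] [335.6 246.2] [ 0.542  -0.0164] [-0.0326  0.0197]
[343 242   6   7  33] [345.3 244.9] [ 0.5442 -0.0353] [-0.0324  0.0006]
base [459 283  47  51 858] ((0.4114329218864441, -0.31587275862693787), (0.08070255070924759, 0.09063016623258591), 17.881223678588867)
top [498 308  23  17 270] [ 0.41219041 -0.31428275  0.137     ] ((0.4116302728652954, -0.31529325246810913), (0.02209135890007019, 0.036058731377124786), 18.34486961364746)
```

Request:
apply_moves(
  motion=[
    {"dx": -0.001, "dy": 0, "dz": 0, "turn": 0},
    {"dx": 0, "dy": 0, "dz": -0.03, "turn": 0},
    {"dx": 0, "dy": 0, "dz": -0.03, "turn": 0},
    {"dx": 0, "dy": 0, "dz": -0.025, "turn": 0},
    {"dx": 0, "dy": 0, "dz": -0.014, "turn": 0},
    {"dx": 0, "dy": 0, "dz": 0, "turn": 0},
    {"dx": 0, "dy": 0, "dz": 0, "turn": 0},
  ],
)

```text
clock: 8.35
tool_pos: [0.4115, -0.3162, 0.1021]
tcp_rot: [0.001, 0.588, 0.809, 0.0]
force: [-0.3, -0.1, -0.2]
width: 0.0855
```

Request:
apply_moves(
  motion=[
    {"dx": 0, "dy": 0, "dz": 0, "turn": 0},
    {"dx": 0, "dy": 0, "dz": 0, "turn": 0},
    {"dx": 0, "dy": 0, "dz": 0, "turn": 0},
    {"dx": 0, "dy": 0, "dz": 0, "turn": 0},
    {"dx": 0, "dy": 0, "dz": 0, "turn": 0},
    {"dx": 0, "dy": 0, "dz": 0, "turn": 0},
  ],
  gripper=1,
  grip_force=40,
)

```text
clock: 9.1
tool_pos: [0.4113, -0.3158, 0.1014]
tcp_rot: [0.0, 0.588, 0.809, 0.0]
force: [1.2, 0.9, 1.0]
width: 0.0216
```

Request:
apply_moves(
  motion=[
    {"dx": 0, "dy": 0, "dz": 0.02, "turn": 0},
    {"dx": 0, "dy": 0, "dz": 0.03, "turn": 0},
    {"dx": 0, "dy": 0, "dz": 0.03, "turn": 0},
    {"dx": 0, "dy": 0, "dz": 0.015, "turn": 0},
    {"dx": 0, "dy": 0, "dz": 0, "turn": 0},
  ],
)

```text
clock: 9.72
tool_pos: [0.4113, -0.3159, 0.1967]
tcp_rot: [0.001, 0.588, 0.809, 0.0]
force: [1.4, -0.1, -1.7]
width: 0.0217
```

Request:
apply_moves(
  motion=[
    {"dx": 0.014, "dy": 0.03, "dz": 0, "turn": -0.03},
    {"dx": 0.014, "dy": 0.03, "dz": 0, "turn": -0.03},
    {"dx": 0.014, "dy": 0.03, "dz": 0, "turn": -0.03},
    {"dx": 0.014, "dy": 0.03, "dz": 0, "turn": -0.03},
    {"dx": 0.014, "dy": 0.03, "dz": 0, "turn": -0.03},
    {"dx": 0.014, "dy": 0.03, "dz": 0, "turn": -0.03},
    {"dx": 0.014, "dy": 0.03, "dz": 0, "turn": -0.03},
    {"dx": 0.014, "dy": 0.03, "dz": 0, "turn": -0.03},
    {"dx": 0.014, "dy": 0.03, "dz": 0, "turn": -0.03},
    {"dx": 0.006, "dy": 0.02, "dz": 0, "turn": 0},
  ],
)

```text
clock: 10.98
tool_pos: [0.5429, -0.0241, 0.1949]
tcp_rot: [-0.001, 0.67, 0.742, -0.001]
force: [0.0, 0.2, -0.7]
width: 0.0218
```

Request:
apply_moves(
  motion=[
    {"dx": 0, "dy": 0, "dz": -0.01, "turn": 0},
    {"dx": 0, "dy": 0, "dz": -0.01, "turn": 0},
    {"dx": 0, "dy": 0, "dz": -0.01, "turn": 0},
    {"dx": 0, "dy": 0, "dz": 0, "turn": 0},
    {"dx": 0, "dy": 0, "dz": 0, "turn": 0},
  ],
)

```text
clock: 11.6
tool_pos: [0.5431, -0.0263, 0.1664]
tcp_rot: [0.0, 0.671, 0.741, 0.0]
force: [0.5, 0.7, -0.9]
width: 0.0216
```

Run:
```python
from h import *
s=get_state();print(s["tool_pos"],s["tcp_rot"],s["width"],s["force"],s["clock"])
p,d=camera("scene"); np.savez("s2.npz",p=p,d=d)
q,e=camera("top"); np.savez("t2.npz",p=q,d=e)
t=s["tool_pos"]; u,v=proj("scene",t-[0,0,.0894]).astype(int); print(u,v, proj("scene",[0.5431,-0.0258,.046]))
a=cv2.resize(p[v-70:v+50,u-80:u+80],None,fx=5,fy=5,interpolation=2)
cv2.imwrite("pics/p3.png",a[...,::-1])
```

```text
[ 0.54307719 -0.02634356  0.16641172] [9.16469839e-05 6.71007863e-01 7.41450227e-01 1.90718916e-05] 0.021618478720801054 [ 0.45617334  0.66086978 -0.94486136] 11.6
293 221 [294.22628944 232.86989283]
```

View pics/p3.png

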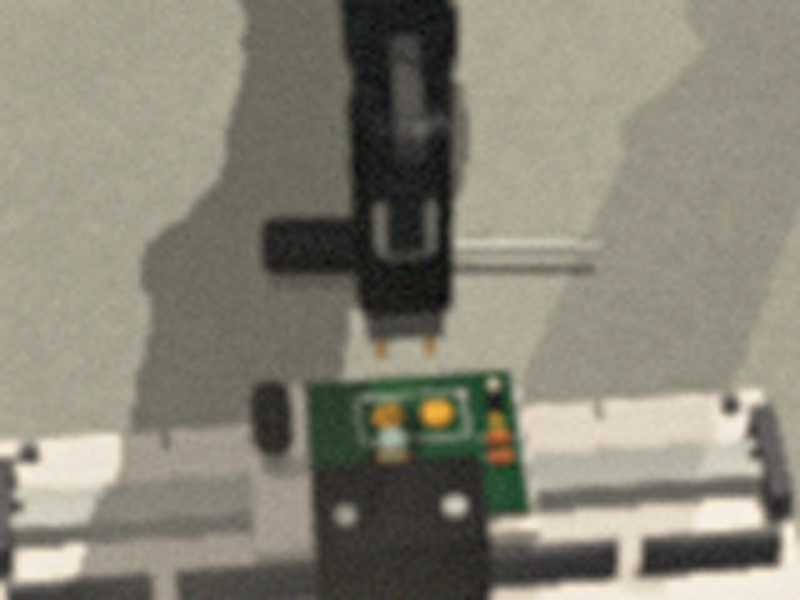

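Run:
```python
from h import *
z=np.load("s2.npz"); p,d=z["p"],z["d"]; hsv=cv2.cvtColor(p,cv2.COLOR_RGB2HSV).astype(int)
P=cloud("scene",d)
g=((hsv[...,0]>8)&(hsv[...,0]<35)&(hsv[...,1]>90)&(hsv[...,2]>80)).astype(np.uint8)
g[:216]=0;g[245:]=0;g[:,:270]=0;g[:,325:]=0
n,l,st,ce=cv2.connectedComponentsWithStats(g)
for i in range(1,n): print(st[i],ce[i].round(2),np.median(P[l==i],0).round(4))
t=np.array([.5431,-.0263,.077]); y=JR[:,1]
for k in(-1,1): print("pred pin mid-len +4mm",proj("scene",t+[*(k*.0095*y),.004]),"pad",proj("scene",[*(np.array([.5431,-.0258])+k*.0095*y),.046]))
# nose and bar front-face points from depth
for nm,v0,v1 in(("nose",214,218),("bar",195,211)):
    b=P[v0:v1,280:312].reshape(-1,3); b=b[(abs(b[:,0]-.545)<.03)&(b[:,2]>.08)]; print(nm,len(b),b.min(0),b.max(0),np.median(b,0))
```

```text
[288 219   2   3   6] [288.5 220. ] [ 0.546  -0.036   0.0842]
[298 218   2   3   5] [298.6 219.2] [ 0.5458 -0.0159  0.0864]
[287 231   7   6  30] [290.03 233.63] [ 0.5456 -0.0341  0.0458]
[296 230   8   7  40] [299.68 233.15] [ 0.5449 -0.0145  0.0465]
[310 233   6  11  49] [312.24 238.59] [0.5602 0.0095 0.0469]
[293 241   2   2   3] [293.33 241.33] [ 0.5806 -0.0269  0.0598]
[288 242   2   1   2] [288.5 242. ] [ 0.577  -0.0358  0.0558]
pred pin mid-len +4mm [288.73744921 220.64898349] pad [289.44643858 233.19060913]
pred pin mid-len +4mm [298.5435363 220.0147529] pad [298.99736233 232.54976551]
nose 64 [ 0.54669796 -0.0403167   0.09475125] [ 0.55320572 -0.01182543  0.10574717] [ 0.54947048 -0.02602709  0.10004921]
bar 318 [ 0.5474796  -0.04407971  0.11682992] [ 0.57074825 -0.00772651  0.16948868] [ 0.55485874 -0.02489659  0.13798107]
```

Pins agree with the prediction in both views within ~1 mm; pads are about 1 mm further +x/+y, so I nudge by that and descend.

Request:
apply_moves(
  motion=[
    {"dx": 0.001, "dy": 0.001, "dz": 0, "turn": 0},
    {"dx": 0, "dy": 0, "dz": -0.01, "turn": 0},
    {"dx": 0, "dy": 0, "dz": -0.01, "turn": 0},
    {"dx": 0, "dy": 0, "dz": -0.006, "turn": 0},
    {"dx": 0, "dy": 0, "dz": 0, "turn": 0},
    {"dx": 0, "dy": 0, "dz": 0, "turn": 0},
  ],
)

```text
clock: 12.45
tool_pos: [0.5442, -0.0249, 0.1404]
tcp_rot: [0.0, 0.671, 0.742, 0.0]
force: [-0.0, 0.5, -0.9]
width: 0.0216
```

```bash
cat > look.py <<'E'
from h import *
import sys
F=[];T=[]
for i in range(3):
    p,d=camera("scene"); s=get_state(); F.append(s["force"]);T.append(s["tool_pos"])
print(np.mean(T,0).round(4),s["tcp_rot"].round(4),"F",np.mean(F,0).round(2),"w",s["width"],s["clock"])
q,e=camera("top")
a=cv2.resize(p[190:270,250:350],(800,640),interpolation=2)[:600]
cv2.imwrite(f"pics/{sys.argv[1]}.png",a[...,::-1])
hsv=cv2.cvtColor(p,cv2.COLOR_RGB2HSV).astype(int);P=cloud("scene",d)
g=((hsv[...,0]>8)&(hsv[...,0]<35)&(hsv[...,1]>90)&(hsv[...,2]>80)).astype(np.uint8)
g[:216]=0;g[245:]=0;g[:,:270]=0;g[:,325:]=0
n,l,st,ce=cv2.connectedComponentsWithStats(g)
for i in range(1,n): print(st[i],ce[i].round(2),np.median(P[l==i],0).round(4))
E
python3 look.py p4
```

```text
[ 0.5443 -0.0248  0.1406] [2.000e-04 6.707e-01 7.417e-01 2.000e-04] F [-0.09  0.27 -1.11] w 0.021431486722115818 12.6
[287 229   7   8  35] [289.86 233.06] [ 0.5469 -0.0341  0.0471]
[297 228   7   9  43] [299.98 232.56] [ 0.5459 -0.0142  0.0466]
[310 233   6  11  48] [312.19 238.56] [0.5606 0.0095 0.0462]
[292 241   2   2   3] [292.67 241.67] [ 0.5802 -0.027   0.0616]
[288 242   2   1   2] [288.5 242. ] [ 0.5799 -0.0356  0.059 ]
```

View pics/p4.png

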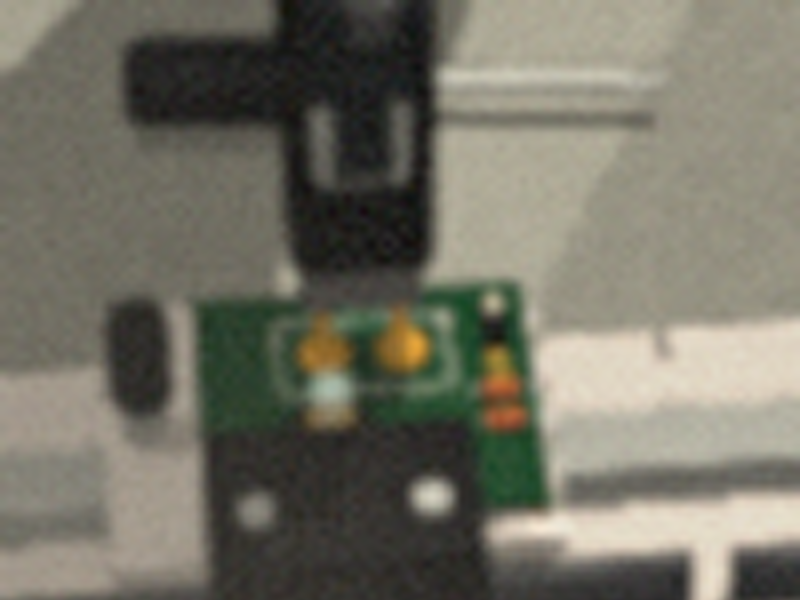

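Pins stand right over the two pads, at (320,325) and (400,318) with pads at (325,352) and (403,348), with the bulb clear. Pressing in small steps while reading force.

Request:
apply_moves(
  motion=[
    {"dx": 0, "dy": 0.001, "dz": -0.002, "turn": 0},
    {"dx": 0, "dy": 0, "dz": -0.002, "turn": 0},
    {"dx": 0, "dy": 0, "dz": -0.001, "turn": 0},
    {"dx": 0, "dy": 0, "dz": -0.002, "turn": 0},
    {"dx": 0, "dy": 0, "dz": 0, "turn": 0},
    {"dx": 0, "dy": 0, "dz": 0, "turn": 0},
  ],
)

```text
clock: 13.4
tool_pos: [0.544, -0.0238, 0.1334]
tcp_rot: [-0.0, 0.671, 0.742, 0.0]
force: [-1.3, 0.3, 0.7]
width: 0.0217
```

```bash
python3 look.py p5
```

```text
[ 0.544  -0.0238  0.1334] [-0.      0.6707  0.7417  0.    ] F [-0.54  0.84  1.14] w 0.021422270867263005 13.55
[287 231   7   6  30] [289.93 233.6 ] [ 0.5477 -0.034   0.0468]
[297 231   7   6  33] [299.97 233.18] [ 0.5449 -0.0143  0.047 ]
[310 233   6  11  50] [312.2  238.54] [0.5596 0.0095 0.0462]
[293 241   1   2   2] [293.  241.5] [ 0.5813 -0.0269  0.062 ]
[288 242   2   2   3] [288.67 242.33] [ 0.5811 -0.0345  0.0603]
```

Request:
apply_moves(
  motion=[
    {"dx": 0, "dy": 0, "dz": -0.001, "turn": 0},
    {"dx": 0, "dy": 0, "dz": -0.001, "turn": 0},
    {"dx": 0, "dy": 0, "dz": 0, "turn": 0},
    {"dx": 0, "dy": 0, "dz": 0, "turn": 0},
    {"dx": 0, "dy": 0, "dz": 0, "turn": 0},
  ],
)

```text
clock: 14.22
tool_pos: [0.5441, -0.0238, 0.1314]
tcp_rot: [0.0, 0.671, 0.742, 0.0]
force: [-0.7, -0.4, 2.6]
width: 0.0215
```

```bash
python3 look.py p6
```

```text
[ 0.544  -0.0238  0.1313] [-0.      0.6707  0.7417  0.    ] F [-0.97  0.69  1.63] w 0.021475991735607675 14.375
[297 231   7   6  34] [300.06 233.12] [ 0.5459 -0.0142  0.0467]
[287 232   7   5  29] [290.   233.72] [ 0.5471 -0.034   0.0469]
[310 233   6  11  49] [312.24 238.59] [0.5605 0.0095 0.0466]
[288 242   2   2   3] [288.67 242.33] [ 0.5812 -0.0345  0.0604]
[292 242   2   1   2] [292.5 242. ] [ 0.5799 -0.0279  0.059 ]
```

```bash
python3 - <<'E'
from h import *
F=[]
for i in range(24): camera("top"); F.append(get_state()["force"])
print(np.mean(F,0),np.std(F,0)/5)
pads()
E
python3 look.py p7
```

```text
[-0.73132391  0.58135736  1.91244473] [0.08584147 0.07594603 0.08338621]
[ 0.5441 -0.0238  0.1313] [-0.      0.6707  0.7417  0.    ] F [-1.45  0.09  2.09] w 0.02110397730796856 15.825
[297 231   7   6  31] [300.06 233.16] [ 0.5454 -0.0142  0.0469]
[287 232   7   5  29] [290.   233.72] [ 0.5473 -0.034   0.0467]
[310 233   6  11  50] [312.2  238.54] [0.5602 0.0095 0.0466]
[288 242   2   2   3] [288.67 242.33] [ 0.5814 -0.0345  0.0606]
[293 242   1   1   1] [293. 242.] [ 0.5804 -0.0269  0.0596]
```

View pics/p7.png

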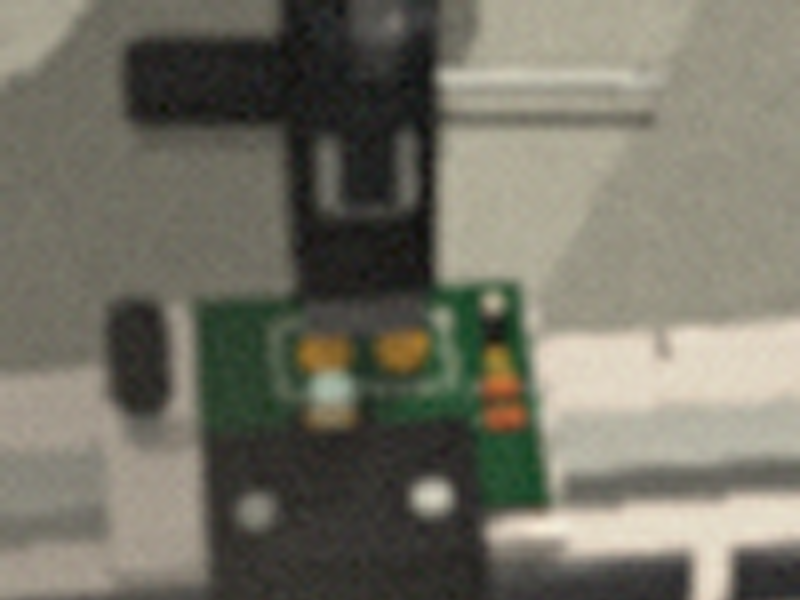

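Both pins are on the pads with the nose just above them. Press is ~2.8 N net of the tester's weight (3.0 N = half way), and the carrier and board have not moved in pixels. Handing in.

```bash
python3 -c "
from station import *
print(finish_job())"
```

```text
the job is handed in; nothing more can be done
None
```

I pushed the carrier by its knob into the middle station. Then I took the tester from its stand and held it upright on the framed pads, and handed the job in at about 16 s on the clock with the tester still held there.

**Carrier:** The notch drew it in the last couple of mm ahead of the finger. The spot then measured 10.2–10.3 mm along the rail from the jig centre, where it should be 10 mm. I did not nudge the carrier to test the click. During the press the pads stayed at the same pixels in the scene camera; the top camera could not see them because the arm was in the way.

**Pins:**
- **Position:** Each pin appeared on its own pad. The two cameras disagreed by about 1–2 mm on where the pads are, so I aimed near the scene camera's reading; that is within the roughly 4 mm of room on each pad.
- **Depth:** From the geometry the pins sank about 4.1 mm. The measured press was about 2.8 N after allowing for the tester's weight, which means about 3.7 mm. Half way is 4 mm, so the two roughly agree.

**Other things:** The pictures showed nothing touching the bulb. I did not re-measure the screwdriver, tray or disc at the end; the screwdriver looked unmoved in the last crop, and nothing was sent near the other two. One pair of move calls was refused for missing fields; nothing moved, and I sent them again.

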